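# Set the doming die and make a trial stroke with the treadle

### The job

Set up the doming press for work: push the die slide fully home under the ball punch, then turn the hex clamp nut beside it clockwise by hand until it stops, so that the die is clamped. Then make a trial stroke: press the treadle pedal right down to its stop, hold it there for a full second and let it come all the way up again. Do not work the pedal before the die is home and clamped, and leave the tools lying beside the press and the pedal where they are.

Things in the scene. Friction and masses are not known exactly. Their poses are not given: they have to be found in the camera images.
- press: Electric doming press, fixed on the bench: grey cast C-frame 260 x 250 mm, 396 mm tall. Origin: centre of its underside; +x from its front (slide side, towards the robot) to its column, z up. In its frame: bolster top z 46 mm; column x 63 to 125, y -32 to 32; head overhangs x -40 to 125, y -33 to 33, z 205 to 396 mm; ram axis x 0, y 0; nut axis x -90, y -95 mm (the robot's right).
- die_slide (a joint): Bright steel die slide carrying the round doming die (58 mm across, top z 104 mm). Value in m: 0 = home against its back stop, the die's hollow under the punch; it grows as the slide comes out along the press's -x, up to 0.06. About 4 N of friction; it stays where it is left.
- slide_push (a point): Middle of the front face of the slide's upturned push flange (80 mm wide, 10 mm thick, z 44 to 95 mm above the bench; this point z 70 mm). Moves with the slide; axes are the press's: pushed along +x it goes home, this point then at x -138 mm in the press's frame (press base: front edge x -130 mm, 30 mm high). Nothing stands in front of the flange.
- clamp_nut (a joint): Dark steel hex collar nut on an upright stud. Value in rad, growing as it is tightened (clockwise seen from above): it starts between 0 and 0.5 and stops hard, tight, at 2.4. Turning friction about 0.1 N m; it stays where it is left.
- nut_mid (a point): On the nut's axis at z 95 mm, the height to grip. Hexagon 30 mm across flats, z 79 to 107 mm; round collar below it 43 mm across, then the clamp strap (34 mm wide along the press's x, y -132 to -34, top z 73 mm); stud end 19 mm across up to z 118 mm. The point turns with the nut: its x axis is square to one pair of flats, z up.
- pedal: Radio treadle pedal standing fast on the bench: grey cast base 225 x 115 mm, with the treadle hinged between two cheeks at its far end. Origin: centre of its underside. Its own +x points from the treadle's free end to the hinge, z up. Hinge line along its y axis at x 85, z 50 mm; cheeks and hinge pin up to z 64 mm.
- treadle (a joint): Hinged spring treadle, 175 x 86 mm with a ribbed black rubber tread. Value in rad: 0 = up at rest (free end raised), 0.24 = down on its stop, then level. It springs back when let go. Near the free end it takes about 8 N to start and 15 N to hold at the stop. The ram of the press follows it: down 40 mm at the stop.
- treadle_press (a point): The place to press: on top of the rubber tread, on its centre line, 150 mm from the hinge line and 21 mm in from the free end. At rest it stands about z 92 mm above the bench, at the stop z 57 mm; it moves 35 mm down on an arc about the hinge.
- ram (a joint): Ram of the press with the ball punch (25 mm ball). Value in m: 0 = up, 0.04 = down in the die. Driven only by the treadle.
- punch_tip (a point): Lowest point of the ball punch, z 134 mm with the ram up.
- die_hollow (a point): Deepest point of the die's hollow, on its axis, z 94 mm.
- bench_block: Bystander: steel bench block 64 x 64 x 24 mm lying beside the pedal. Origin: centre of its underside.
- flat_file: Bystander: flat file with a wooden handle, 255 mm long, lying beside the pedal. Origin: underside, where blade and handle meet.
- punch_stand: Bystander: wooden block 65 x 65 mm with upright doming punches, 95 mm tall, at the press's left. Origin: centre of its underside.
- wrench: Bystander: open-ended wrench 200 mm long, lying flat along the press's right side; not needed. Origin: middle of its underside.

How it is judged (in metres and radians):
On the way, in this order (a step that is already met when the one before it is completed fails the run):
1. the die slide is pushed home (within 3 mm of its stop) (value of joint die_slide below 0.003 m), for 0.2 s.
2. the clamp nut is turned tight (within 0.15 rad of its stop) with the slide still home (value of joint die_slide below 0.003 m and value of joint clamp_nut above 2.25 rad), for 0.2 s.
3. the treadle is held down at its stop (within 0.015 rad) for 0.9 s, with the die home and clamped (all of step 2 and value of joint treadle above 0.225 rad), for 0.9 s.
At the end, for the whole second after the job is handed in: The die slide is home (within 3 mm), the clamp nut tight (within 0.15 rad of its stop), and the treadle and ram are all the way up again (within 0.02 rad and 4 mm) and at rest (all of step 2 and value of joint treadle below 0.02 rad and value of joint ram below 0.004 m and velocity of joint treadle below 0.05 rad/s); the robot touches nothing.
It fails at once if the treadle is pressed (more than 0.06 rad) while the die is not home or not clamped (value of joint treadle above 0.06 rad and not (value of joint die_slide below 0.003 m and value of joint clamp_nut above 2.25 rad)).
It fails at once if one of the tools beside the press and the pedal is moved by more than 20 mm (distance of any of bench_block, flat_file, punch_stand, wrench from where it was at the start of the episode above 0.02 m).
It also fails if it takes over 72 s, if anything falls off the work surface, if the arm or the gripper's body presses on something with over 40 N, if the wrist force passes 120 N, or if a joint passes its speed limit or range.

### The arm

A 7-joint arm with a two-finger parallel gripper is mounted at the origin on the work surface. World frame = base frame: x ahead of the robot, y to its left, z up, the work surface at z = 0. Lengths are in mm, angles in rad, forces in N, time in s.
With the tool pointing down it reaches from about 425 to 825 mm from the base axis. Payload 3.6 kg.
Tool frame: the origin (TCP) lies at the very end of the fingers, on their centre line; the grasp point (between the pads) lies 19 mm behind it; z points along the fingers, y is the line along which they close (so a half turn about z gives the same grasp; the last joint's range is limited). The gripper opens to 85 mm and grips with 20 to 120 N. Pads are 22 mm wide; open, the fingers measure 114 mm over their backs; the gripper's body (76 mm by 85 mm) begins 54 mm behind the grasp point. The pads swing forward as they close: fully open they stand 13 mm farther back than shut.
Start: joints at [1.091, 0.615, -0.013, 1.423, 0.008, 1.103, -0.04], TCP at [284.956, -584.177, 231.297] pointing down, gripper open.
Joint ranges: [-3.12, 3.12], [-0.3, 2.06], [-1.34, 1.32], [0.26, 2.42], [-1.36, 4.5], [0.01, 1.98], [-2.84, 2.84]. Speed limits (rad/s): [2.79, 2.79, 3.14, 3.14, 3.14, 3.14, 3.14].

### API

Orientations are given as a rotation vector (axis times angle).
In Python, from cell import env gives the robot as it stands.
- The arm moves only by the tool move_arm, never from a script. Its argument "plan" is a list of rows, each a list of 5 numbers: the finger opening in mm, from 0 to 85.4, then the shift along the tool's x, y, z normalised to -1 to 1, where 1 is 500 mm, then the turn about the tool's z normalised to -1 to 1, where 1 is 90 degrees. In form: [[gripper, dx, dy, dz, roll], ...]. A call has 1 to 5 rows; each row is the pose to reach, as a shift and turn from the pose commanded when the call began, along the tool's axes at that moment; what a row does not reach only later rows make up. A row lasts 1/8 s, in which the tool goes at most 62.5 mm and 10.7 degrees, less where a joint would pass 70% of its speed; a pose out of reach is approached as far as the arm can. A call with a number of a shift or a turn outside -1 to 1 is refused whole. A call with a gripper value outside its range is refused whole. The fingers move at their own pace and stop on an object; "newtons" is the grip in N (left out, the last holds). Time passes only in rows, so rows that repeat a pose let the fingers close. It gives the time, the measured TCP pose, the force, the opening and the grip force at its end, in the units of the state.
- env.observe(): the state, without advancing time (a new reading comes with each control period).
- env.get_image(name): name is "side" or "top"; returns the picture (384x512x3 uint8, red, green, blue); there is no depth.
- env.camera_info(name): a dict with "camera_matrix" (3x3 intrinsics, pixels), "world_to_cam" (4x4, takes a point from world to camera coordinates). Camera axes: x right, y down, z forward; pixel columns grow to the right and rows downward; lengths in mm; the calibration is good to about 2 mm. A picture is of the moment at which its call begins. camera_info takes no time and is no camera call.
- env.hand_in(): hands the job in; it is judged then, once.
The state is a dict: "t": time; "qpos": joint angles; "qd": joint speeds; "joint_efforts": joint torques, N m; "tcp_pos": TCP position; "ee_rot": TCP orientation; "force": force on the tool from outside, world axes, zero at the start; "torque": the same for the moment, N m; "grip_width": finger opening in mm; "grasp_force": force on a finger pad.
Only numpy, scipy, OpenCV 4.12 (cv2) and the standard library are available. Lean on these libraries where they do the work, as an engineer would, in place of code of your own. Each camera call takes 0.05 s, during which the arm holds its last target. There are 200 camera calls.

## Working session

There is one attempt and no reset: what is moved stays moved. The work goes in short steps, Python scripts to look and compute and a tool call to move; the robot and the scene stay as the last step left them, time stands still between calls to the robot, and variables do not carry over. Pictures are saved under pics/ and viewed, at most 10 in all, crops included, and the job is handed in when it is done.

Besides the shell and the picture viewer there is one more tool, called after "Emit:" by a JSON object that holds its "name" and its "arguments", one argument or row to a line. move_arm: Moves the arm, as the interface text tells. Scaled input: -1 to 1 covers 500 mm each way for a shift and 90 degrees each way for a turn. Its arguments: {"type":"object","properties":{"plan":{"type":"array"},"newtons":{"type":"number"}},"required":["plan"]}

```bash
mkdir -p pics; ls; python3 - <<'E'
from cell import env
import cv2
s=env.observe();print({k:(v if not hasattr(v,'round') else v) for k,v in s.items()})
for n in("side","top"):
    im=env.get_image(n);cv2.imwrite(f"pics/{n}0.png",im[:,:,::-1]);c=env.camera_info(n);print(c)
E
```

```text
pics
{'t': 0.0, 'qpos': array([ 1.09045833,  0.61592948, -0.01259435,  1.42491656,  0.00810471,
        1.10341922, -0.04037039]), 'qd': array([-1.22706210e-03, -1.89335612e-03,  8.85771527e-04, -1.92317346e-03,
       -4.74170389e-04,  2.03776832e-04,  7.36123243e-05]), 'joint_efforts': array([-6.29832248e-04, -4.69218671e+01,  2.59301215e-01, -1.71036243e+01,
        1.00109313e-02,  9.69420798e-03,  1.41609625e-06]), 'tcp_pos': array([ 284.62638177, -583.50341142,  230.12572016]), 'ee_rot': array([-3.05855010e+00, -7.06335831e-01,  1.01135810e-03]), 'force': array([0.05343446, 0.05778114, 0.65857999]), 'torque': array([ 0.00088606, -0.03323867,  0.03199641]), 'grasp_force': 0.0, 'grip_width': 85.19221798579859}
{'camera_matrix': array([[363.16624088,   0.        , 253.54865348],
       [  0.        , 363.16624088, 188.26341535],
       [  0.        ,   0.        ,   1.        ]]), 'world_to_cam': array([[-9.94100397e-01, -1.06712488e-01, -1.94125057e-02,
         5.91135853e+02],
       [-6.15332928e-02,  7.02250481e-01, -7.09265758e-01,
         1.43337705e+02],
       [ 8.93199555e-02, -7.03886856e-01, -7.04673853e-01,
         9.16180121e+02],
       [ 0.00000000e+00,  0.00000000e+00,  0.00000000e+00,
         1.00000000e+00]])}
{'camera_matrix': array([[404.74152979,   0.        , 251.9685684 ],
       [  0.        , 404.74152979, 186.62257489],
       [  0.        ,   0.        ,   1.        ]]), 'world_to_cam': array([[-1.86214728e-02, -9.99796056e-01,  7.81586703e-03,
        -1.93624260e+01],
       [-9.95835945e-01,  1.78488411e-02, -8.93990441e-02,
         6.29371603e+02],
       [ 8.92413075e-02, -9.44806320e-03, -9.95965222e-01,
         1.13622248e+03],
       [ 0.00000000e+00,  0.00000000e+00,  0.00000000e+00,
         1.00000000e+00]])}
```

View pics/top0.png

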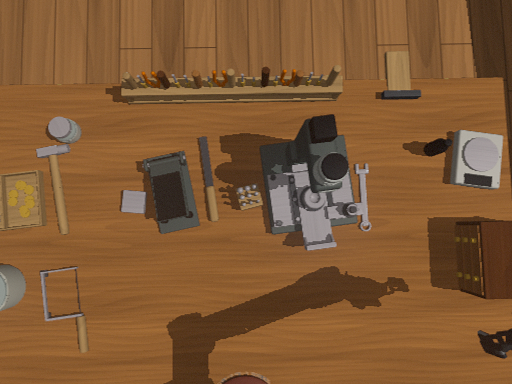

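View pics/side0.png

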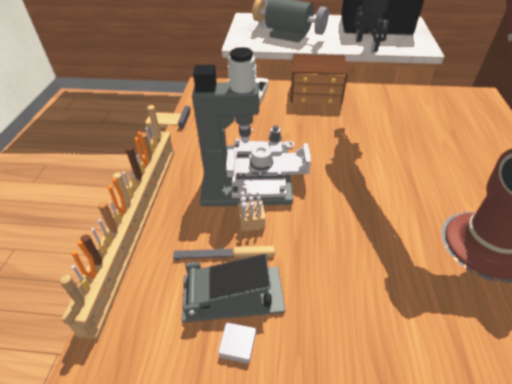

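```bash
python3 - <<'E'
import cv2
a=cv2.imread("pics/top0.png")
cv2.imwrite("pics/c1.png",cv2.resize(a[105:255,250:380],None,fx=4,fy=4,interpolation=cv2.INTER_CUBIC)[:600])
cv2.imwrite("pics/c2.png",cv2.resize(a[125:245,110:270],None,fx=5,fy=5,interpolation=cv2.INTER_CUBIC))
b=cv2.imread("pics/side0.png")
cv2.imwrite("pics/c3.png",cv2.resize(b[115:215,190:320],None,fx=6,fy=6,interpolation=cv2.INTER_CUBIC))
E
```

```text
(no output)
```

View pics/c1.png

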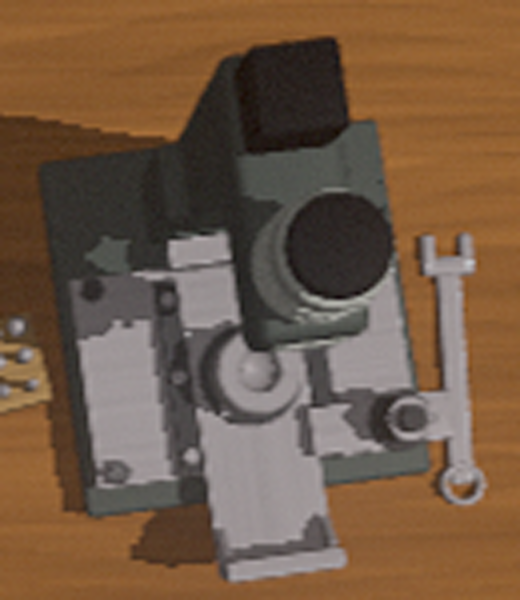

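View pics/c2.png

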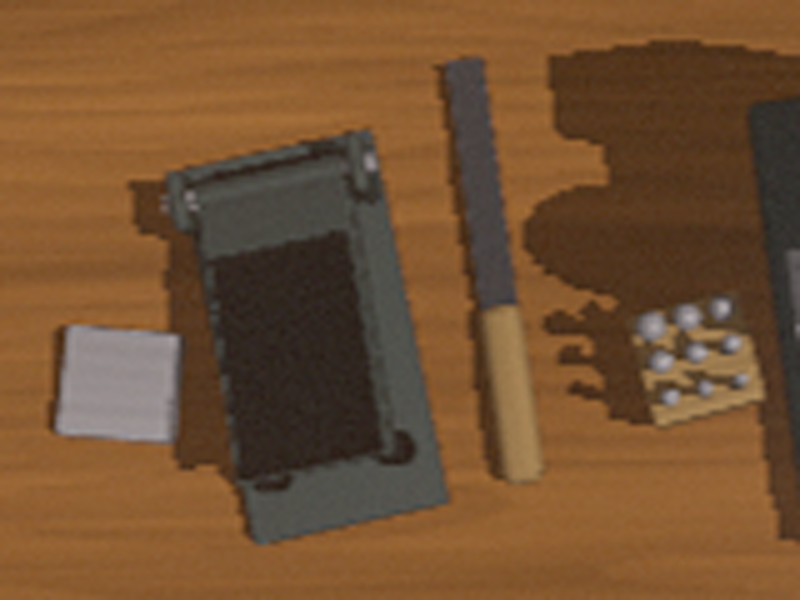

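View pics/c3.png

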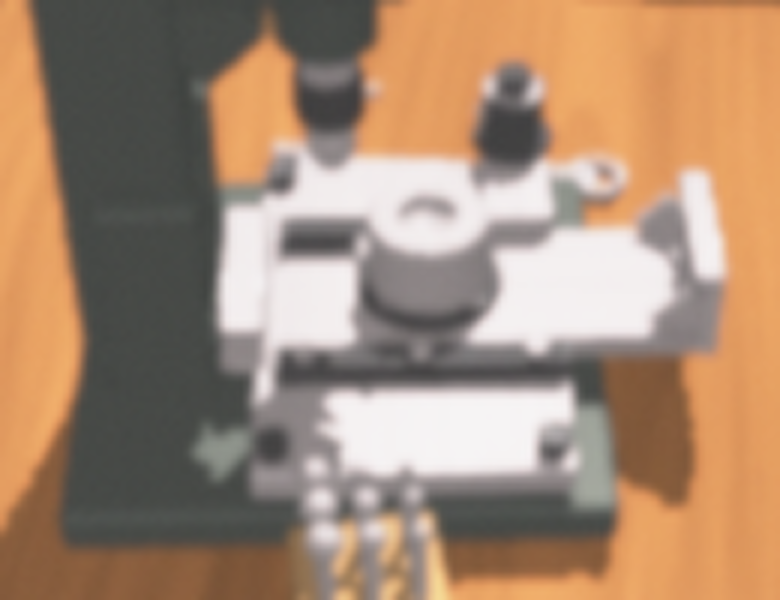

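```bash
cat > h.py <<'E'
import numpy as np
from cell import env
from scipy.spatial.transform import Rotation as R
C={n:env.camera_info(n) for n in("top","side")}
def proj(n,P):
    c=C[n];p=c["world_to_cam"]@np.append(P,1.);p=c["camera_matrix"]@p[:3];return p[:2]/p[2]
def c1(u,v):return np.array([250+(u+.5)/4-.5,105+(v+.5)/4-.5])
def c2(u,v):return np.array([110+(u+.5)/5-.5,125+(v+.5)/5-.5])
def c3(u,v):return np.array([190+(u+.5)/6-.5,115+(v+.5)/6-.5])
def T(p,P):
    c,s=np.cos(p[2]),np.sin(p[2]);return np.array([p[0]+c*P[0]-s*P[1],p[1]+s*P[0]+c*P[1],P[2]])
def rel(target,yaw=None):
    """shift in units (500mm) along tool axes to world target; roll unit for tool-x yaw (rad)"""
    s=env.observe();r=R.from_rotvec(s["ee_rot"]);d=r.inv().apply(np.array(target)-s["tcp_pos"])/500
    x=r.apply([1,0,0]);y0=np.arctan2(x[1],x[0]);out=list(d.round(4))
    if yaw is not None:
        e=(y0-yaw+np.pi/2)%np.pi-np.pi/2
        out+=[round(e/(np.pi/2),4)]
    return out
def st():
    s=env.observe();x=R.from_rotvec(s["ee_rot"]).apply([1,0,0])
    print(round(s["t"],2),s["tcp_pos"].round(1),"yaw",np.degrees(np.arctan2(x[1],x[0])).round(1),"F",s["force"].round(1),"T",s["torque"].round(2),"w",round(s["grip_width"],1),round(s["grasp_force"],1),"q",s["qpos"].round(2))
E
cat > fit.py <<'E'
from h import *
from scipy.optimize import least_squares
F=[("top",c1(40,162),(130,125,30),0,.3),("top",c1(375,122),(130,-125,30),0,.3),("top",c1(427,468),(-130,-125,15),0,.3),("top",c1(89,513),(-130,125,5),0,.3),
("top",c1(410,417),(-90,-95,118),0,1),("side",c3(514,75),(-90,-95,118),0,1),
("top",c1(228,580),(-138,40,95),1,.7),("top",c1(347,562),(-138,-40,95),1,.7),
("side",c3(428,222),(0,0,104),1,1),("side",c3(722,275),(-138,40,95),1,.7),("side",c3(705,172),(-138,-40,95),1,.7)]
def f(p):
    return np.concatenate([w*(proj(n,T(p,np.array(P,float)-[p[3]*m,0,0]))-q) for n,q,P,m,w in F])
r=least_squares(f,[600,-180,-.1,30],loss="soft_l1")
p=r.x;print("press",p);print((f(p).reshape(-1,2)).round(1))
print("nut",T(p,(-90,-95,95)),"push",T(p,(-138-p[3],0,70)),"home",T(p,(-138,0,70)))
G=[("top",c2(258,543),(-112.5,57.5,5)),("top",c2(448,503),(-112.5,-57.5,14))]
# tread: rest rotation .24, top corners of tread free end 171 from hinge, width 86
def tp(r_,y,a=.24,h=7):
    return np.array([85-r_*np.cos(a)-h*np.sin(a)*0, y, 50+r_*np.sin(a)+h])
G+=[("top",c2(243,478),tp(170,42)),("top",c2(385,452),tp(170,-42)),("top",c2(170,172),(112,54,64)),("top",c2(372,131),(112,-54,64))]
g=lambda p:np.concatenate([proj(n,T(p,np.array(P,float)))-q for n,q,P in G])
r=least_squares(g,[630,200,-.1],loss="soft_l1");print("pedal",r.x,g(r.x).reshape(-1,2).round(1));print("press pt",T(r.x,tp(150,0)))
E
python3 fit.py
```

```text
press [ 6.35414439e+02 -1.91274032e+02  1.23698286e-01  4.23868697e+01]
[[-0.4  0. ]
 [-0.1 -0.5]
 [ 0.   0.1]
 [-0.3  0.4]
 [ 1.  -0.3]
 [ 0.2  0.3]
 [ 0.1 -0.1]
 [-0.1  0. ]
 [-0.3 -0.2]
 [ 0.5  0.9]
 [ 0.   0.5]]
nut [ 557.82350979 -296.65262492   95.        ] push [ 456.40588385 -213.53071832   70.        ] home [ 498.46888042 -208.30089617   70.        ]
pedal [6.20148446e+02 1.97661512e+02 1.71025918e-01] [[-0.2  0.2]
 [ 0.5  0.7]
 [-1.   1.1]
 [ 1.5  0.4]
 [ 0.5 -4.4]
 [-1.8 -3.4]]
press pt [560.33333183 187.33065499  92.65539396]
```

```bash
python3 - <<'E'
from h import *
st();print(rel((417,-218.5,110),.124),rel((417,-218.5,60),.124))
E
```

```text
0.1 [ 284.7 -583.6  230.3] yaw 26.0 F [ 0.7 -0.2  0.7] T [ 0.02  0.01 -0.02] w 85.2 0.0 q [ 1.09  0.62 -0.01  1.42  0.01  1.1  -0.04]
[np.float64(0.5581), np.float64(-0.5396), np.float64(0.2417), np.float64(0.21)] [np.float64(0.5581), np.float64(-0.5393), np.float64(0.3417), np.float64(0.21)]
```

Emit:
{"name": "move_arm", "arguments": {
  "plan": [
    [0, 0.1, -0.1, 0.03, 0.05],
    [0, 0.19, -0.185, 0.07, 0.1],
    [0, 0.28, -0.27, 0.11, 0.15],
    [0, 0.37, -0.36, 0.15, 0.21],
    [0, 0.46, -0.45, 0.2, 0.21]
  ]
}}

```text
t: 0.72
tcp_pos: [386.1, -301.2, 139.6]
ee_rot: [3.135, 0.194, 0.001]
force: [1.6, -0.1, -0.8]
grip_width: 0.1
grasp_force: 0.0
```

```bash
python3 - <<'E'
from h import *
st();print(rel((417,-218.5,110),.124),rel((417,-218.5,60),.124))
E
```

```text
0.72 [ 386.1 -301.2  139.6] yaw 7.1 F [ 1.6 -0.1 -0.8] T [ 0.05 -0.11 -0.01] w 0.1 0.0 q [ 0.58  0.5   0.06  1.99 -0.05  0.66 -0.78]
[np.float64(0.0817), np.float64(-0.1566), np.float64(0.0592), np.float64(-0.0003)] [np.float64(0.0817), np.float64(-0.1566), np.float64(0.1592), np.float64(-0.0003)]
```

Emit:
{"name": "move_arm", "arguments": {
  "plan": [
    [0, 0.06, -0.11, 0.04, 0],
    [0, 0.082, -0.157, 0.08, 0],
    [0, 0.082, -0.157, 0.159, 0],
    [0, 0.082, -0.157, 0.159, 0]
  ]
}}

```text
t: 1.23
tcp_pos: [414.6, -218.8, 58.6]
ee_rot: [-3.132, -0.196, 0.009]
force: [-0.2, 0.1, 0.9]
grip_width: 0.0
grasp_force: 0.0
```

```bash
python3 - <<'E'
from h import *
st();print(rel((456.4-11,-214.7,60),.124),rel((498.5-11,-209.5,60),.124))
E
```

```text
1.23 [ 414.6 -218.8   58.6] yaw 7.2 F [-0.2  0.1  0.9] T [-0.03 -0.02  0.03] w 0.0 0.0 q [ 0.41  0.62  0.05  2.11 -0.07  0.43 -0.94]
[np.float64(0.0622), np.float64(-0.0004), np.float64(-0.0032), np.float64(0.0006)] [np.float64(0.147), np.float64(-0.0003), np.float64(-0.0037), np.float64(0.0006)]
```

Push slowly, up to near home.

Emit:
{"name": "move_arm", "arguments": {
  "plan": [
    [0, 0.04, 0, 0, 0],
    [0, 0.06, 0, 0, 0],
    [0, 0.08, 0, 0, 0],
    [0, 0.1, 0, 0, 0],
    [0, 0.12, 0, 0, 0]
  ]
}}

```text
t: 1.85
tcp_pos: [473.6, -214.2, 61.3]
ee_rot: [3.135, 0.19, -0.006]
force: [-5.2, -1.9, 3.4]
grip_width: -0.2
grasp_force: 2.5
```

```bash
python3 - <<'E'
from h import *
st();print(rel((498.5-11,-209.5,60),.124))
E
```

```text
1.85 [ 473.6 -214.2   61.3] yaw 6.9 F [-5.2 -1.9  3.4] T [-0.36  0.92 -0.07] w -0.2 2.5 q [ 0.34  0.66  0.06  1.97 -0.08  0.52 -0.99]
[np.float64(0.0287), np.float64(-0.006), np.float64(0.0025), np.float64(-0.0018)]
```

Emit:
{"name": "move_arm", "arguments": {
  "plan": [
    [0, 0.012, -0.003, 0, 0],
    [0, 0.022, -0.004, 0, 0],
    [0, 0.03, -0.005, 0, 0],
    [0, 0.034, -0.005, 0, 0]
  ]
}}

```text
t: 2.35
tcp_pos: [488.2, -210.2, 60.8]
ee_rot: [3.135, 0.19, -0.012]
force: [-10.0, -4.5, 6.9]
grip_width: 0.2
grasp_force: 5.2
```

```bash
python3 - <<'E'
from h import *
st()
E
```

```text
2.35 [ 488.2 -210.2   60.8] yaw 6.9 F [-10.   -4.5   6.9] T [-0.81  1.84 -0.05] w 0.2 5.2 q [ 0.32  0.67  0.07  1.93 -0.08  0.55 -1.01]
```

Emit:
{"name": "move_arm", "arguments": {
  "plan": [
    [0, 0.008, 0, 0, 0],
    [0, 0.014, 0, 0, 0],
    [0, 0.014, 0, 0, 0],
    [0, 0.014, 0, 0, 0]
  ]
}}

```text
t: 2.85
tcp_pos: [488.0, -210.1, 60.8]
ee_rot: [-3.134, -0.185, 0.033]
force: [-19.1, -3.6, 16.1]
grip_width: -0.1
grasp_force: 9.7
```

Emit:
{"name": "move_arm", "arguments": {
  "plan": [
    [0, -0.04, 0, 0, 0],
    [0, -0.08, 0, -0.05, 0],
    [0, -0.08, 0, -0.15, 0],
    [40, -0.08, 0, -0.25, 0],
    [60, -0.08, 0, -0.3, 0]
  ]
}}

```text
t: 3.48
tcp_pos: [461.7, -212.3, 214.1]
ee_rot: [3.133, 0.195, 0.011]
force: [0.6, -0.7, 0.1]
grip_width: 35.7
grasp_force: 0.0
```

```bash
python3 - <<'E'
from h import *
import cv2
st();print(rel((557.8,-296.7,170)))
o=[]
for n in("top","side"):
    q=proj(n,(557.8,-296.7,107)).round().astype(int);im=env.get_image(n)[:,:,::-1]
    o.append(cv2.resize(im[q[1]-16:q[1]+16,q[0]-16:q[0]+16],None,fx=12,fy=12,interpolation=cv2.INTER_CUBIC));print(q)
cv2.imwrite("pics/nut.png",np.hstack(o))
E
```

```text
3.48 [ 461.7 -212.3  214.1] yaw 7.1 F [ 0.6 -0.7  0.1] T [-0.04 -0.03  0.02] w 35.7 0.0 q [ 0.32  0.41  0.09  1.86 -0.05  0.86 -1.01]
[np.float64(0.1692), np.float64(0.1911), np.float64(0.0899)]
[352 209]
[275 130]
```

View pics/nut.png

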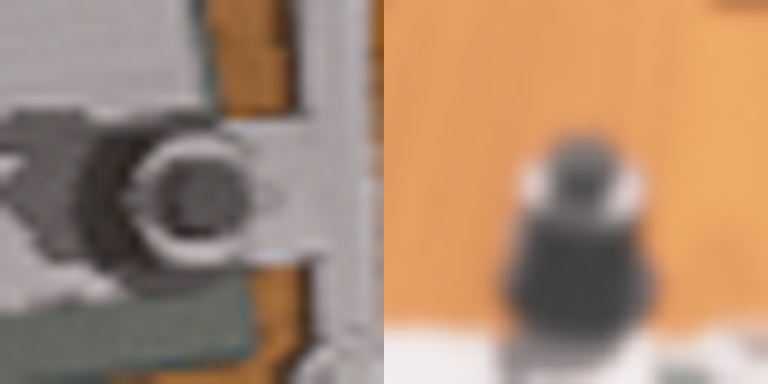

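Emit:
{"name": "move_arm", "arguments": {
  "plan": [
    [60, 0.05, 0.05, 0, -0.11],
    [60, 0.1, 0.1, 0, -0.23],
    [60, 0.14, 0.15, 0.03, -0.34],
    [60, 0.169, 0.191, 0.05, -0.46],
    [60, 0.169, 0.191, 0.05, -0.58]
  ]
}}

```text
t: 4.2
tcp_pos: [555.3, -297.5, 182.5]
ee_rot: [-2.726, -1.556, 0.002]
force: [-1.1, 0.0, -0.0]
grip_width: 60.0
grasp_force: 0.0
```

Emit:
{"name": "move_arm", "arguments": {
  "plan": [
    [60, 0, 0, 0, -0.11],
    [60, 0, 0, 0, -0.23],
    [60, 0, 0, 0, -0.34],
    [60, 0, 0, 0, -0.46],
    [60, 0, 0, 0, -0.58]
  ]
}}

```text
t: 4.82
tcp_pos: [555.2, -295.8, 184.2]
ee_rot: [-1.764, -2.598, -0.002]
force: [0.3, 0.2, 0.2]
grip_width: 60.0
grasp_force: 0.0
```

Emit:
{"name": "move_arm", "arguments": {
  "plan": [
    [60, 0, 0, 0, -0.11],
    [60, 0, 0, 0, -0.23],
    [60, 0, 0, 0, -0.32],
    [60, 0, 0, 0, -0.32]
  ]
}}

```text
t: 5.32
tcp_pos: [555.1, -296.1, 184.3]
ee_rot: [-1.074, -2.95, -0.003]
force: [-0.2, 0.8, -0.6]
grip_width: 60.1
grasp_force: 0.0
```

```bash
python3 - <<'E'
from h import *
st();print(rel((557.8,-296.7,140)),rel((557.8,-296.7,80)))
E
```

```text
5.33 [ 555.1 -296.1  184.3] yaw 140.0 F [-0.2  0.8 -0.6] T [-0.01  0.05 -0.03] w 60.1 0.0 q [ 0.76  0.68 -0.53  1.54  0.38  1.03  1.  ]
[np.float64(-0.0051), np.float64(0.0026), np.float64(0.0886)] [np.float64(-0.0053), np.float64(0.0024), np.float64(0.2086)]
```

Emit:
{"name": "move_arm", "arguments": {
  "plan": [
    [60, -0.005, 0.0025, 0.06, 0],
    [60, -0.005, 0.0025, 0.12, 0],
    [60, -0.005, 0.0025, 0.18, 0],
    [60, -0.005, 0.0025, 0.208, 0],
    [60, -0.005, 0.0025, 0.208, 0]
  ]
}}

```text
t: 5.95
tcp_pos: [557.7, -296.8, 80.6]
ee_rot: [-1.073, -2.95, -0.001]
force: [0.5, 0.3, 0.0]
grip_width: 59.9
grasp_force: 0.0
```

```bash
python3 - <<'E'
from h import *
import cv2
st();print(rel((557.8,-296.7,80)))
o=[]
for n in("top","side"):
    q=proj(n,(557.8,-296.7,90)).round().astype(int);im=env.get_image(n)[:,:,::-1]
    o.append(cv2.resize(im[q[1]-30:q[1]+30,q[0]-30:q[0]+30],None,fx=6,fy=6,interpolation=cv2.INTER_CUBIC))
cv2.imwrite("pics/nut2.png",np.hstack(o))
E
```

```text
5.95 [ 557.7 -296.8   80.6] yaw 140.0 F [0.5 0.3 0. ] T [-0.   -0.06 -0.03] w 59.9 0.0 q [ 0.73  0.8  -0.48  1.62  0.46  0.84  0.94]
[np.float64(-0.0001), np.float64(0.0004), np.float64(0.0012)]
```

View pics/nut2.png

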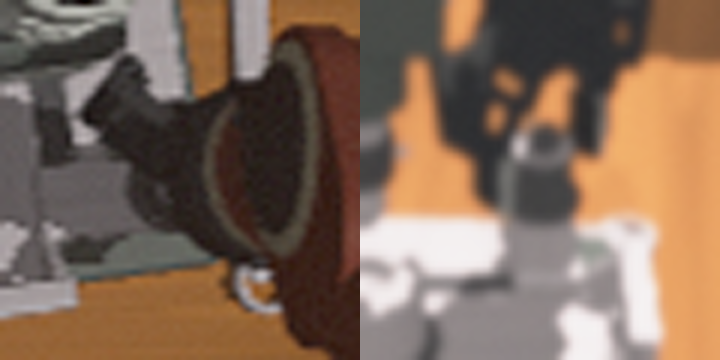

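Emit:
{"name": "move_arm", "arguments": {
  "plan": [
    [26, 0, 0, 0, 0],
    [26, 0, 0, 0, 0],
    [26, 0, 0, 0, 0],
    [26, 0, 0, 0, 0],
    [26, 0, 0, 0, 0]
  ],
  "newtons": 40
}}

```text
t: 6.68
tcp_pos: [558.2, -298.3, 83.1]
ee_rot: [1.073, 2.951, -0.003]
force: [-1.8, -1.1, 6.0]
grip_width: 30.6
grasp_force: 39.7
```

```bash
python3 - <<'E'
from h import *
st()
E
```

```text
6.67 [ 558.2 -298.3   83.1] yaw 140.0 F [-1.8 -1.1  6. ] T [-0.24  0.62  0.06] w 30.6 39.7 q [ 0.73  0.8  -0.48  1.62  0.46  0.84  0.94]
```

Emit:
{"name": "move_arm", "arguments": {
  "plan": [
    [26, 0, 0, -0.006, 0.0],
    [26, 0, 0, -0.006, 0.1],
    [26, 0, 0, -0.006, 0.2],
    [26, 0, 0, -0.006, 0.3],
    [26, 0, 0, -0.006, 0.4]
  ],
  "newtons": 60
}}

```text
t: 7.3
tcp_pos: [557.9, -298.4, 83.4]
ee_rot: [1.939, 2.471, -0.001]
force: [2.6, -3.1, -7.5]
grip_width: 30.2
grasp_force: 62.2
```

```bash
python3 - <<'E'
from h import *
st()
E
```

```text
7.3 [ 557.9 -298.4   83.4] yaw 103.8 F [ 2.6 -3.1 -7.5] T [-0.63 -0.22  0.08] w 30.2 62.2 q [ 0.63  0.77 -0.31  1.62  0.3   0.8   0.44]
```

Emit:
{"name": "move_arm", "arguments": {
  "plan": [
    [26, 0, 0, 0, 0.1],
    [26, 0, 0, 0, 0.2],
    [26, 0, 0, 0, 0.3],
    [26, 0, 0, 0, 0.4],
    [26, 0, 0, 0, 0.5]
  ]
}}

```text
t: 7.92
tcp_pos: [557.6, -298.3, 83.4]
ee_rot: [2.737, 1.541, -0.002]
force: [1.8, -3.1, -6.3]
grip_width: 30.2
grasp_force: 62.2
```

```bash
python3 - <<'E'
from h import *
st()
E
```

```text
7.92 [ 557.6 -298.3   83.4] yaw 58.8 F [ 1.8 -3.1 -6.3] T [-0.5  -0.11  0.13] w 30.2 62.2 q [ 0.51  0.75 -0.09  1.63  0.09  0.77 -0.17]
```

Emit:
{"name": "move_arm", "arguments": {
  "plan": [
    [26, 0, 0, 0, 0.08],
    [26, 0, 0, 0, 0.16],
    [26, 0, 0, 0, 0.22],
    [26, 0, 0, 0, 0.27]
  ]
}}

```text
t: 8.43
tcp_pos: [557.6, -298.2, 83.4]
ee_rot: [2.999, 0.934, -0.002]
force: [0.2, -3.2, -6.4]
grip_width: 30.1
grasp_force: 62.2
```

```bash
python3 - <<'E'
from h import *
st()
E
```

```text
8.43 [ 557.6 -298.2   83.4] yaw 34.6 F [ 0.2 -3.2 -6.4] T [-0.4  -0.11  0.07] w 30.1 62.2 q [ 0.44  0.75  0.03  1.63 -0.03  0.76 -0.49]
```

Emit:
{"name": "move_arm", "arguments": {
  "plan": [
    [26, 0, 0, 0, 0.04],
    [26, 0, 0, 0, 0.08],
    [26, 0, 0, 0, 0.12],
    [26, 0, 0, 0, 0.16]
  ]
}}

```text
t: 8.93
tcp_pos: [557.5, -298.1, 83.4]
ee_rot: [3.092, 0.552, -0.002]
force: [0.9, -2.4, -6.3]
grip_width: 29.7
grasp_force: 62.2
```

```bash
python3 - <<'E'
from h import *
st()
E
```

```text
8.93 [ 557.5 -298.1   83.4] yaw 20.2 F [ 0.9 -2.4 -6.3] T [-0.5  -0.09  0.12] w 29.7 62.2 q [ 0.4   0.75  0.1   1.63 -0.1   0.76 -0.68]
```

Emit:
{"name": "move_arm", "arguments": {
  "plan": [
    [26, 0, 0, 0, 0.04],
    [26, 0, 0, 0, 0.08],
    [26, 0, 0, 0, 0.12],
    [26, 0, 0, 0, 0.16]
  ]
}}

```text
t: 9.43
tcp_pos: [558.5, -297.9, 83.5]
ee_rot: [3.134, 0.173, -0.0]
force: [-0.3, -5.2, -6.1]
grip_width: 29.7
grasp_force: 85.9
```

```bash
python3 - <<'E'
from h import *
st()
E
```

```text
9.43 [ 558.5 -297.9   83.5] yaw 6.3 F [-0.3 -5.2 -6.1] T [-0.67 -0.1   1.07] w 29.7 85.9 q [ 0.36  0.76  0.17  1.63 -0.16  0.77 -0.86]
```

Emit:
{"name": "move_arm", "arguments": {
  "plan": [
    [26, 0, 0, 0, 0.02],
    [26, 0, 0, 0, 0.03],
    [26, 0, 0, 0, 0.03],
    [26, 0, 0, 0, 0.03]
  ]
}}

```text
t: 9.93
tcp_pos: [559.3, -297.9, 83.5]
ee_rot: [3.138, 0.094, 0.003]
force: [3.2, -5.7, -9.0]
grip_width: 30.0
grasp_force: 98.4
```

```bash
python3 - <<'E'
from h import *
st()
E
```

```text
9.93 [ 559.3 -297.9   83.5] yaw 3.4 F [ 3.2 -5.7 -9. ] T [-0.71 -0.83  0.86] w 30.0 98.4 q [ 0.35  0.76  0.18  1.63 -0.18  0.77 -0.9 ]
```

Emit:
{"name": "move_arm", "arguments": {
  "plan": [
    [60, 0, 0, 0, 0],
    [60, 0, 0, 0, 0],
    [60, 0, 0, 0, 0],
    [60, 0, 0, -0.1, 0],
    [60, 0, 0, -0.2, 0]
  ]
}}

```text
t: 10.55
tcp_pos: [557.9, -296.7, 185.6]
ee_rot: [-3.139, -0.09, 0.001]
force: [1.3, 0.4, 0.1]
grip_width: 60.0
grasp_force: 0.0
```

Emit:
{"name": "move_arm", "arguments": {
  "plan": [
    [60, 0, 0, -0.1, 0],
    [30, -0.1, 0, -0.15, 0],
    [0, -0.2, 0, -0.15, 0],
    [0, -0.28, 0, -0.15, 0],
    [0, -0.28, 0, -0.15, 0]
  ]
}}

```text
t: 11.18
tcp_pos: [414.8, -306.0, 260.6]
ee_rot: [-3.14, -0.081, 0.001]
force: [-0.6, -0.2, 1.1]
grip_width: 0.2
grasp_force: 0.0
```

```bash
python3 - <<'E'
from h import *
import cv2
st()
im=env.get_image("top")[:,:,::-1];cv2.imwrite("pics/top1.png",im)
q0=[proj("top",(498.5,-208.3,95)),proj("top",(557.8,-296.7,118)),proj("top",T([635.4,-191.3,.1237],(-138,40,95))),proj("top",T([635.4,-191.3,.1237],(-138,-40,95)))];print(np.round(q0,1))
s=env.get_image("side")[:,:,::-1]
cv2.imwrite("pics/c4.png",np.hstack([cv2.resize(im[105:255,250:380],(400,462)),cv2.resize(s[115:215,200:320],(400,462),interpolation=cv2.INTER_CUBIC)]))
print(rel((550,100,250),.171),rel((560,187,125),.171))
E
```

```text
11.18 [ 414.8 -306.   260.6] yaw 3.0 F [-0.6 -0.2  1.1] T [ 0.06 -0.02 -0.02] w 0.2 0.0 q [ 0.42  0.38  0.25  1.77 -0.11  1.   -0.81]
[[319.1 231.5]
 [353.2 208.6]
 [304.4 233.7]
 [333.7 229.4]]
[np.float64(0.308), np.float64(-0.7937), np.float64(0.021), np.float64(-0.0726)] [np.float64(0.3373), np.float64(-0.9663), np.float64(0.2711), np.float64(-0.0726)]
```

View pics/c4.png

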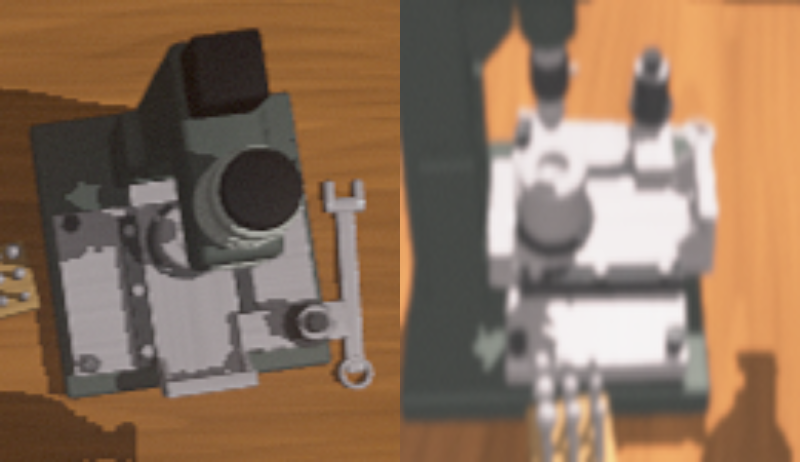

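Emit:
{"name": "move_arm", "arguments": {
  "plan": [
    [0, 0.04, -0.11, 0.02, -0.02],
    [0, 0.08, -0.22, 0.02, -0.04],
    [0, 0.12, -0.33, 0.02, -0.07],
    [0, 0.16, -0.44, 0.02, -0.07],
    [0, 0.2, -0.55, 0.02, -0.07]
  ]
}}

```text
t: 11.9
tcp_pos: [504.2, -21.7, 249.7]
ee_rot: [-3.13, -0.265, -0.002]
force: [1.6, 0.4, 0.1]
grip_width: 0.2
grasp_force: 0.0
```

```bash
python3 - <<'E'
from h import *
st();print(rel((560,187.3,180),.171),rel((560,187.3,115),.171))
E
```

```text
11.9 [504.2 -21.7 249.7] yaw 9.7 F [1.6 0.4 0.1] T [ 0.01 -0.08 -0.02] w 0.2 0.0 q [-0.1   0.37  0.14  1.81 -0.06  0.96 -1.33]
[np.float64(0.1802), np.float64(-0.3932), np.float64(0.1398), np.float64(-0.0012)] [np.float64(0.18), np.float64(-0.3931), np.float64(0.2698), np.float64(-0.0012)]
```

Emit:
{"name": "move_arm", "arguments": {
  "plan": [
    [0, 0.05, -0.11, 0.03, 0],
    [0, 0.1, -0.22, 0.06, 0],
    [0, 0.145, -0.32, 0.1, 0],
    [0, 0.18, -0.393, 0.14, 0],
    [0, 0.18, -0.393, 0.2, 0]
  ]
}}

```text
t: 12.52
tcp_pos: [559.6, 191.8, 148.8]
ee_rot: [-3.124, -0.277, -0.005]
force: [-0.7, -0.5, 0.1]
grip_width: 0.1
grasp_force: 0.0
```

```bash
python3 - <<'E'
from h import *
st();print(rel((560,187.3,97),.171),rel((560,187.3,57),.171))
E
```

```text
12.53 [559.6 191.8 148.8] yaw 10.1 F [-0.7 -0.5  0.1] T [-0.02  0.03 -0.  ] w 0.1 0.0 q [-0.42  0.61  0.09  1.7  -0.08  0.82 -1.69]
[np.float64(-0.0011), np.float64(0.0095), np.float64(0.1035), np.float64(0.0037)] [np.float64(-0.0014), np.float64(0.0099), np.float64(0.1835), np.float64(0.0037)]
```

Emit:
{"name": "move_arm", "arguments": {
  "plan": [
    [0, 0, 0.003, 0.06, 0],
    [0, 0, 0.003, 0.1, 0],
    [0, 0, 0.003, 0.13, 0],
    [0, -0.003, 0.003, 0.16, 0],
    [0, -0.005, 0.003, 0.18, 0]
  ]
}}

```text
t: 13.15
tcp_pos: [554.3, 183.2, 60.1]
ee_rot: [-3.13, -0.265, 0.008]
force: [-6.5, -1.2, 15.1]
grip_width: 0.1
grasp_force: 7.0
```

```bash
python3 - <<'E'
from h import *
st();print(rel((560,187.3,57),.171))
E
```

```text
13.15 [554.3 183.2  60.1] yaw 9.7 F [-6.5 -1.2 15.1] T [-0.34  1.5  -0.01] w 0.1 7.0 q [-0.4   0.73  0.08  1.79 -0.09  0.64 -1.67]
[np.float64(0.0126), np.float64(-0.0062), np.float64(0.0062), np.float64(-0.0015)]
```

Nearly at the stop; push on a bit and hold.

Emit:
{"name": "move_arm", "arguments": {
  "plan": [
    [0, 0, 0, 0.008, 0],
    [0, 0, 0, 0.016, 0],
    [0, 0, 0, 0.022, 0],
    [0, 0, 0, 0.022, 0],
    [0, 0, 0, 0.022, 0]
  ]
}}

```text
t: 13.78
tcp_pos: [554.1, 183.1, 55.3]
ee_rot: [-3.129, -0.264, 0.007]
force: [-16.5, -3.4, 45.3]
grip_width: -0.2
grasp_force: 22.6
```

```bash
python3 - <<'E'
from h import *
st()
E
```

```text
13.78 [554.1 183.1  55.3] yaw 9.6 F [-16.5  -3.4  45.3] T [-0.97  3.58  0.03] w -0.2 22.6 q [-0.4   0.73  0.08  1.79 -0.09  0.62 -1.67]
```

Emit:
{"name": "move_arm", "arguments": {
  "plan": [
    [0, 0, 0, -0.004, 0],
    [0, 0, 0, -0.004, 0],
    [0, 0, 0, -0.004, 0],
    [0, 0, 0, -0.004, 0],
    [0, 0, 0, -0.004, 0]
  ]
}}

```text
t: 14.4
tcp_pos: [554.1, 183.1, 55.6]
ee_rot: [-3.129, -0.264, 0.007]
force: [-12.4, -2.3, 35.2]
grip_width: 0.1
grasp_force: 17.5
```

Emit:
{"name": "move_arm", "arguments": {
  "plan": [
    [0, 0, 0, 0, 0],
    [0, 0, 0, 0, 0],
    [0, 0, 0, 0, 0],
    [0, 0, 0, 0, 0],
    [0, 0, 0, 0, 0]
  ]
}}

```text
t: 15.02
tcp_pos: [554.1, 183.1, 55.6]
ee_rot: [-3.129, -0.264, 0.007]
force: [-12.3, -3.6, 35.0]
grip_width: -0.3
grasp_force: 17.5
```

```bash
python3 - <<'E'
from h import *
import cv2
st()
im=env.get_image("side")[:,:,::-1];cv2.imwrite("pics/s5.png",cv2.resize(im[90:340,160:330],None,fx=2.4,fy=2.4))
E
```

```text
15.03 [554.1 183.1  55.6] yaw 9.7 F [-12.3  -3.6  35. ] T [-0.73  2.85  0.05] w -0.3 17.5 q [-0.4   0.73  0.08  1.79 -0.09  0.62 -1.67]
```

View pics/s5.png

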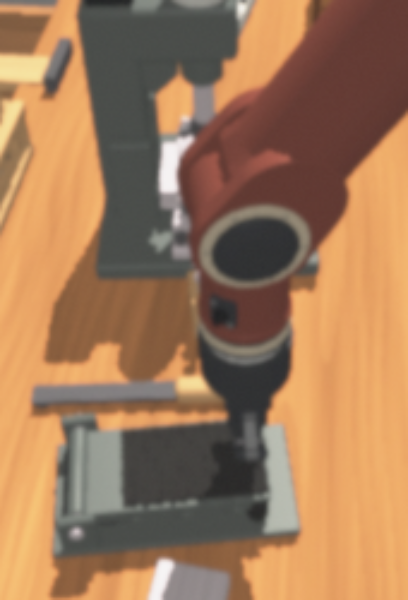

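Emit:
{"name": "move_arm", "arguments": {
  "plan": [
    [0, 0, 0, -0.015, 0],
    [0, 0, 0, -0.035, 0],
    [0, 0, 0, -0.055, 0],
    [0, 0, 0, -0.075, 0],
    [0, 0, 0, -0.095, 0]
  ]
}}

```text
t: 15.7
tcp_pos: [558.4, 183.8, 99.5]
ee_rot: [-3.128, -0.264, -0.007]
force: [0.3, -0.4, 0.3]
grip_width: -0.2
grasp_force: 0.0
```

Emit:
{"name": "move_arm", "arguments": {
  "plan": [
    [0, 0, 0, -0.06, 0],
    [0, 0, 0, -0.15, 0],
    [0, 0, 0, -0.2, 0],
    [0, 0, 0, -0.2, 0],
    [0, 0, 0, -0.2, 0]
  ]
}}

```text
t: 16.32
tcp_pos: [555.5, 182.2, 196.8]
ee_rot: [3.13, 0.263, -0.004]
force: [0.3, 0.3, -0.6]
grip_width: 0.2
grasp_force: 0.0
```

```bash
python3 - <<'E'
from h import *
import cv2
st()
im=env.get_image("side")[:,:,::-1];cv2.imwrite("pics/s6.png",cv2.resize(im[90:340,160:330],None,fx=2.4,fy=2.4))
E
```

```text
16.32 [555.5 182.2 196.8] yaw 9.6 F [ 0.3  0.3 -0.6] T [0.03 0.02 0.03] w 0.2 0.0 q [-0.42  0.55  0.11  1.67 -0.07  0.93 -1.69]
```

View pics/s6.png

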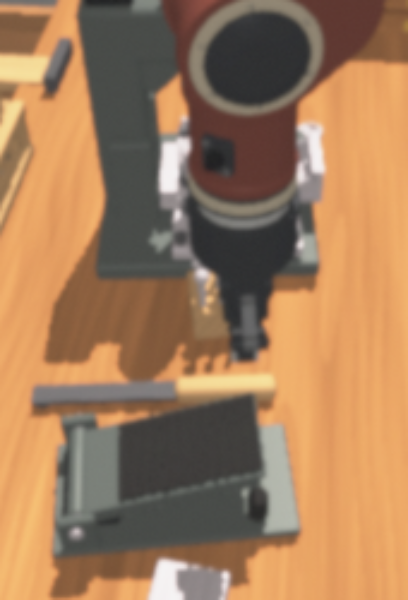

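The treadle is up again, the tools are unmoved and the gripper is clear of everything.

```bash
python3 -c "
from cell import env
print(env.hand_in())"
```

```text
the job is handed in; nothing more can be done
None
```

The job is handed in at about 16 s, and no verdict came back: the die slide is home, the nut is turned to its stop, the treadle was held on its stop for over a second and came all the way up again, and the tools look unmoved.

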